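# Tare the scale, then hold the pepper mill ready over the bowl

### The job

Get ready to weigh out pepper: press the tare button of the kitchen scale fully down and let it spring back up, and only then take the tall black pepper mill, lift it clear over the pan and the garlic keeper, and hold it upright and centred above the small bowl on the scale, its foot about 2 cm above the bowl's rim. The job finishes while you are still holding the mill there, steady in the gripper. The mill must not touch the bowl or the scale, the bowl must stay where it is, and nothing else on the counter may be struck with the mill, pushed out of place or knocked over.

Things in the scene. Friction and masses are not known exactly. Their poses are not given: they have to be found in the camera images.
- tare (a joint): The scale's tare button: a round grey spring push button, 26 mm across. Joint value = how far it is pressed in m: 0 up, 0.005 fully down (takes 4 N); it springs back when released.
- tare_top (a point): Centre of the top face of the tare button (moves with it); it is pressed straight down. It sits on the scale's strip that looks to the robot, clear of the bowl.
- scale: Flat kitchen scale, white with a dark steel platform, 200 mm (its x) by 156 mm (its y), does not move. Origin at the centre of its underside on the counter; its x axis points from the button strip to the platform (away from the robot when not turned). The platform is 136 x 146 mm, centred 28 mm along x, its top 24 mm above the counter. It stands on one side of the pan, the mill on the other; sides change.
- mill_center (a point): Centre, half-way up, of the tall black pepper mill: round, upright, 154 mm high, so this is 77 mm above its foot; 54 mm wide at the foot, a straight round neck 42 mm wide from 80 to 136 mm above the foot (grip it there, about 110 mm up), then a domed head with a 12 mm wide steel stud on top. 150 to 300 g. Its z axis points up along the mill.
- mill_foot (a point): Centre of the underside (foot) of the pepper mill, z axis up along the mill.
- bowl_rim (a point): Centre of the mouth, at rim height, of the small white ceramic bowl that stands loose on the scale's platform: 90 mm across, 32 mm high.
- pan: Paella pan of dark steel, loose, in the middle of the counter between mill and scale: 250 mm across, rim 42 mm high, loop handles at the ends of its own x axis (turned about 45 degrees) reaching 162 mm from the centre and 52 mm high. Origin at the centre of its underside.
- keeper: Closed white ceramic garlic keeper, loose, between the pan and the robot: 94 mm across, 110 mm high. Origin at the centre of its underside.
- oil: Green oil bottle, 62 mm across, 210 mm high, upright. Origin at the centre of its underside.
- saltmill: Short, stout black salt mill, 66 mm across, 93 mm high, upright; not the one wanted. Origin at the centre of its underside.
- spatula: Beech spatula, 280 mm long, lying flat along y on the far side of the pan.
- tongs: Stainless kitchen tongs, 240 mm long, 55 mm wide, lying flat to the left. Origin at the middle of the underside.
- prepbowl: Larger empty steel bowl, 130 mm across, 55 mm high, on the right of the counter itself (not on the scale). Origin at the centre of its underside.
Things that resemble listed ones, but are neither listed nor needed, are in the scene too. What is shaped like the part that bears mill_center but yellow is not meant. Of the things shaped like the part that bears bowl_rim, the white one is meant.

How it is judged:
By the outcome, as a careful person would: the job done as asked, in the order asked, and still so for the second after the job is handed in, while the arm keeps its last pose, push and grip.
It also fails if it takes over 61 s, if anything falls off the work surface, if the arm or the gripper's body presses on something with over 40 N, if the wrist force passes 120 N, or if a joint passes its speed limit or range.

### The arm

A 6-joint arm with a two-finger parallel gripper is mounted at the origin on the work surface. World frame = base frame: x ahead of the robot, y to its left, z up, the work surface at z = 0. Lengths are in mm, angles in rad, forces in N, time in s.
With the tool pointing down it reaches from about 300 to 875 mm from the base axis. Payload 6.4 kg.
Tool frame: the origin (TCP) lies midway between the tips of the shut fingers; the grasp point (between the pads) lies 19 mm behind it; z points along the fingers, y is the direction in which the jaws open and shut (so a half turn about z gives the same grasp; the last joint's range is limited). The gripper opens to 85 mm and grips with 20 to 120 N. Pads are 22 mm wide; open, the fingers measure 114 mm over their backs; the gripper's body (76 mm by 85 mm) begins 54 mm behind the grasp point. The pads swing forward as they close: fully open they stand 13 mm farther back than shut.
Start: joints at [-1.527, 0.181, 1.607, -0, 1.354, -0.206], TCP at [142.161, -557.164, 231.288] pointing down, gripper open.
Joint ranges: [-2.99, 2.99], [-0.89, 2.07], [0.3, 2.58], [-1.14, 4.28], [0, 2.63], [-3.12, 3.12]. Speed limits (rad/s): [2.57, 2.57, 3.01, 3.14, 3.14, 3.14].

### API

Orientations are given as a rotation vector (axis times angle).
In Python, from rig import * gives the robot as it stands.
- The arm moves only by the tool move_arm, never from a script. Its argument "steps" is a list of rows, each an object of numbers: "grip": the opening, from 0 (shut) to 1 (fully open); "tx", "ty", "tz": the shift along the world's x, y, z in units of 25 mm (1.0 is 25 mm); "spin": the turn about the world's z in units of 8 degrees (1.0 is 8 degrees). In form: [{"grip": .., "tx": .., "ty": .., "tz": .., "spin": ..}, ...]. A call has 1 to 8 rows; each row shifts and turns the commanded pose from where the row before left it; what a row does not reach is not made up. A row lasts 1/10 s, in which the tool goes at most 50 mm and 8.59 degrees, less where a joint would pass 70% of its speed; a pose out of reach is approached as far as the arm can. A call is refused whole if a number of a shift passes 1 or a number of a turn 1, either way. A call with a gripper value outside its range is refused whole. The fingers move at their own pace and stop on an object; "force" is the grip in N (left out, the last holds). Time passes only in rows, so rows that do not move let the fingers close. It gives the time, the measured TCP pose, the force and the opening at its end, in the units of the state.
- get_obs(): the state, without advancing time (a new reading comes with each control period).
- read_camera(name): name is "side" or "top"; returns the picture (420x560x3 uint8, blue, green, red); there is no depth.
- camera_model(name): a dict with "fx", "fy", "cx", "cy" (pixels), "distortion" ([k1, k2, p1, p2, k3] as OpenCV has them; the pictures are not rectified), "R" (3x3) and "t" (3): a world point X has camera coordinates R X + t. Camera axes: x right, y down, z forward; pixel columns grow to the right and rows downward; lengths in mm; the calibration is good to about 2 mm. A picture is of the moment at which its call begins. camera_model takes no time and is no camera call.
- finish_job(): hands the job in, once; it reports no verdict.
Trained networks look in the newest picture that a camera, given by its name, has taken for a name from the list of things; names that differ only in an ending like _2 or _b are one class to them, and where a whole thing is asked for, a point or a joint stands for the part that bears it (a point fixed in the world has none). Each returns a list of dicts, best first, with "score" (0 to 1); they miss things now and then, are a little off and sometimes report something else, mostly with a low value. They report only what shows in the picture. A call takes as long as a camera call. They do not tell look-alikes from the thing itself.
- silhouettes(thing, camera): "pixels" (420x560 bool, what is visible of it) and "pixel" ([column, row] in pixels, amid what is visible of it).
The state is a dict: "t": time; "qpos": joint angles; "dq": joint speeds; "joint_efforts": joint torques, N m; "tool_pos": TCP position; "tool_rot": TCP orientation; "contact_force": force on the tool from outside, world axes, zero at the start; "torque": the same for the moment, N m; "grip_width": opening from 0.0 (shut) to 1.0 (fully open).
Only numpy, scipy, OpenCV 4.12 (cv2) and the standard library are available. Lean on these libraries where they do the work, as an engineer would, in place of code of your own. Each camera call takes 0.05 s, during which the arm holds its last target. There are 200 camera calls.

## Working session

There is one attempt and no reset: what is moved stays moved. The work goes in short steps, Python scripts to look and compute and a tool call to move; the robot and the scene stay as the last step left them, time stands still between calls to the robot, and variables do not carry over. Pictures are saved under pics/ and viewed, about 8 in all and at most 12, crops included, and the job is handed in when it is done.

Besides the shell and the picture viewer there is one more tool, called after "Call:" as a command line: name --argument value ..., lists and objects as JSON in quotes. move_arm: Moves the arm, as the interface text tells. Its arguments: {"type":"object","properties":{"steps":{"type":"array"},"force":{"type":"number"}},"required":["steps"]}

```bash
mkdir -p pics; python3 - <<'E'
from rig import *
import cv2
for n in("side","top"):
    cv2.imwrite(f"pics/{n}0.png",read_camera(n)); print(n,camera_model(n))
    for th in("mill_center","tare","bowl_rim","scale","pan","keeper"):
        for d in silhouettes(th,n)[:4]: print(th,round(d["score"],2),d["pixel"],d["pixels"].sum())
print(get_obs())
E
```

```text
side {'fx': 421.41828583400354, 'fy': 421.41828583400354, 'cx': 269.6168294686334, 'cy': 209.11924055853254, 'distortion': array([-0.01486824,  0.        ,  0.        ,  0.        ,  0.        ]), 'R': array([[-0.85201057,  0.52345962, -0.00824734],
       [ 0.32010629,  0.50842708, -0.79939594],
       [-0.41425832, -0.68373381, -0.60074796]]), 't': array([ 492.53547418, -106.94316442, 1805.48171396])}
mill_center 0.92 [337.2, 272.7] 569
mill_center 0.63 [367.3, 263.6] 592
mill_center 0.48 [208.4, 154.2] 432
bowl_rim 0.71 [229.8, 178.7] 250
bowl_rim 0.45 [272.2, 168.0] 156
scale 0.65 [240.3, 187.6] 826
pan 0.64 [267.9, 230.1] 2644
keeper 0.77 [312.9, 210.6] 683
top {'fx': 522.6386213397008, 'fy': 522.6386213397008, 'cx': 278.57436179036216, 'cy': 204.40930053304464, 'distortion': array([-0.18017043,  0.        ,  0.        ,  0.        ,  0.        ]), 'R': array([[ 0.00891789, -0.99989254,  0.0116353 ],
       [-0.98289393, -0.01090565, -0.18384939],
       [ 0.18395652, -0.00979672, -0.98288556]]), 't': array([ -25.35969646,  600.38565551, 1667.81778444])}
mill_center 0.8 [168.4, 
[... 222 characters left out ...]
63.8] 650
{'t': 0.7, 'qpos': array([-1.52726720e+00,  1.80769520e-01,  1.60699552e+00, -1.35488508e-05,
        1.35379158e+00, -2.06283115e-01]), 'dq': array([-3.31317427e-04, -4.43546191e-05,  2.72439617e-04,  2.88279046e-04,
       -8.07551756e-04, -4.08223279e-04]), 'joint_efforts': array([-1.37538202e-03, -4.44721591e+01, -3.51615036e+01, -2.38504927e-04,
        9.01192052e-04, -4.02299762e-06]), 'tool_pos': array([ 142.17577431, -557.16657946,  231.30777913]), 'tool_rot': array([ 3.11708253e+00,  3.91384809e-01, -2.53143990e-05]), 'contact_force': array([ 0.51607404,  0.14850923, -0.03553533]), 'torque': array([-0.00443555,  0.0348073 ,  0.00138805]), 'grip_width': 1.0028025397112719}
```

View pics/side0.png

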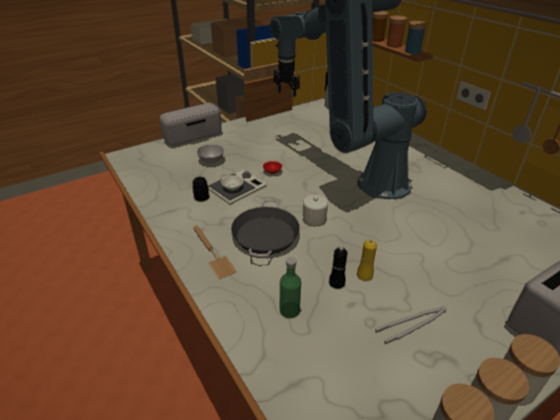

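View pics/top0.png

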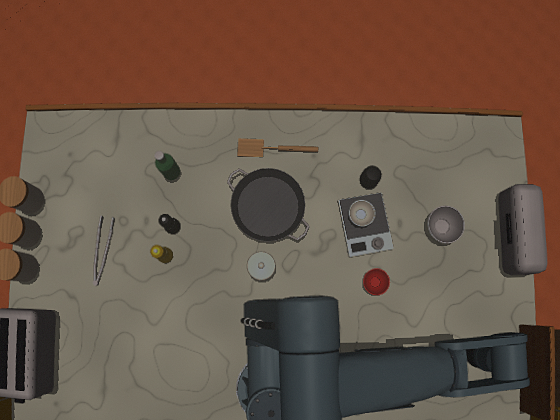

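The side view shows the black mill at (338,268), the yellow one at (367,262), the pan at (265,231), the keeper at (315,210), the scale with the white bowl at (232,183), and the red bowl at (272,168). The top view shows the mill at (169,222), the scale at (366,225), the button at about (377,242), and the salt mill at (371,177).

Next I fit positions by matching model silhouettes.

```bash
cat > h.py <<'E'
from rig import *
import cv2, numpy as np
from scipy.optimize import least_squares
CM={n:camera_model(n) for n in("side","top")}
def proj(n,X):
    c=CM[n]; K=np.array([[c["fx"],0,c["cx"]],[0,c["fy"],c["cy"]],[0,0,1]])
    return cv2.projectPoints(np.asarray(X,float).reshape(-1,1,3),cv2.Rodrigues(c["R"])[0],c["t"],K,c["distortion"])[0][:,0]
def ray(n,px,z):
    c=CM[n]; K=np.array([[c["fx"],0,c["cx"]],[0,c["fy"],c["cy"]],[0,0,1]])
    u=cv2.undistortPoints(np.array([[px]],float),K,c["distortion"])[0,0]
    d=c["R"].T@np.array([u[0],u[1],1]); o=-c["R"].T@c["t"]
    return o+d*(z-o[2])/d[2]
a=np.linspace(0,2*np.pi,48,endpoint=False)
def rev(prof): # [(r,z)]
    return np.vstack([np.c_[r*np.cos(a),r*np.sin(a),0*a+z] for r,z in prof])
def hullc(n,P):
    h=cv2.convexHull((proj(n,P)*16).astype(np.float32))/16
    m=cv2.moments(h.astype(np.float32)); return np.array([m["m10"],m["m01"]])/m["m00"],m["m00"]
def maskc(m):
    v=np.argwhere(m); return v.mean(0)[::-1]
def hullmask(m):
    h=cv2.convexHull(np.argwhere(m)[:,::-1].astype(np.float32)); q=cv2.moments(h); return np.array([q["m10"],q["m01"]])/q["m00"]
def fit(prof,obs,x0,z0=0,hull=False):
    P=rev(prof)
    f=lambda x:np.concatenate([hullc(n,P+[x[0],x[1],z0])[0]-c for n,c in obs])
    r=least_squares(f,x0); return r.x,r.fun
E
python3 - <<'E'
from h import *
M=[(27,0),(27,20),(21,80),(21,136),(19,145),(6,154)]
SP={"mill_center":(M,0),"bowl_rim":([(25,0),(45,32)],24),"pan":([(100,0),(125,42)],0),"keeper":([(47,0),(47,90),(10,110)],0),"oil":([(31,0),(31,130),(13,170),(13,210)],0),"saltmill":([(33,0),(33,80),(15,93)],0)}
ims={n:read_camera(n) for n in CM}
for th,(p,z) in SP.items():
    D={n:silhouettes(th,n)[:3] for n in CM}
    for t in D["top"]:
        x0=ray("top",t["pixel"],z+30)[:2]
        xt,_=fit(p,[("top",maskc(t["pixels"]))],x0,z)
        print(th,"top",t["score"].__round__(2),xt.round(1))
        for s in D["side"]:
            x,r=fit(p,[("top",maskc(t["pixels"])),("side",maskc(s["pixels"]))],x0,z)
            if abs(r).max()<4: print("   both",x.round(1),r.round(1),[round(hullc(n,rev(p)+[*x,z])[1]/d["pixels"].sum(),2) for n,d in(("top",t),("side",s))])
for t in silhouettes("tare","top"): print("tare",t["score"],ray("top",maskc(t["pixels"]),28))
for n in CM:
  for t in silhouettes("scale",n)[:2]: print("scale",n,t["score"],cv2.minAreaRect(np.argwhere(t["pixels"])[:,::-1].astype(np.float32)))
A=cv2.resize(ims["top"][180:270,320:415],None,fx=6,fy=6,interpolation=cv2.INTER_CUBIC)[:540,:400+170]
cv2.imwrite("pics/t1.png",A)
cv2.imwrite("pics/s1.png",cv2.resize(ims["side"][150:215,190:290],None,fx=7,fy=7,interpolation=cv2.INTER_CUBIC))
E
```

```text
mill_center top 0.75 [532.4 340.3]
   both [534.9 341.6] [-0.3 -0.8  0.6 -0.2] [np.float64(0.93), np.float64(1.1)]
mill_center top 0.57 [435.6 362.4]
   both [436.  361.8] [ 0.2 -0.1  0.5 -0.7] [np.float64(1.12), np.float64(1.19)]
bowl_rim top 0.75 [ 349.8 -338.8]
bowl_rim top 0.7 [ 575.5 -293.9]
   both [ 577.8 -294.3] [ 0.1 -0.7  0.8 -0.7] [np.float64(1.06), np.float64(1.11)]
bowl_rim top 0.53 [ 527.7 -307.6]
pan top 0.71 [605.3  19.1]
   both [607.7  19.1] [ 0.1 -0.7  0.2 -0.4] [np.float64(0.99), np.float64(0.94)]
pan top 0.36 [ 704.6 -331.4]
keeper top 0.78 [396.  36.]
   both [396.9  33.9] [ 0.6 -0.3  0.3 -0.3] [np.float64(1.11), np.float64(1.19)]
oil top 0.66 [722.6 351.2]
   both [725.3 353.8] [-0.8 -0.8  0.7 -1. ] [np.float64(1.06), np.float64(1.14)]
saltmill top 0.71 [ 701.9 -328.2]
   both [ 703.7 -329. ] [ 0.2 -0.5  0.6 -0.2] [np.float64(1.19), np.float64(1.11)]
saltmill top 0.21 [799.3  34.1]
tare 0.67 [803.66203586  25.14881578  28.        ]
tare 0.61 [ 478.6359252  -351.00402475   28.        ]
scale side 0.72 ((237.00003051757812, 186.00003051757812), (26.832815170288086, 52.771202087402344), 63.43495178222656)
scale top 0.7 ((364.5941162109375, 224.42352294921875), (58.571224212646484, 45.88079071044922), 77.47119140625)
scale top 0.64 ((267.37860107421875, 204.2109832763672), (73.36759185791016, 73.97582244873047), 81.25383758544922)
```

View pics/t1.png

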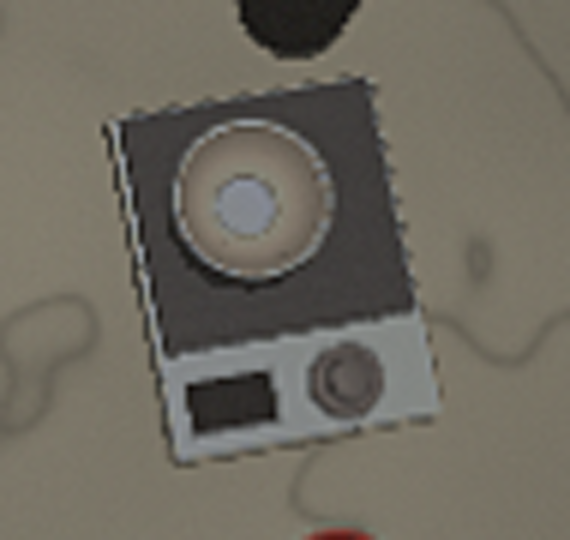

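View pics/s1.png

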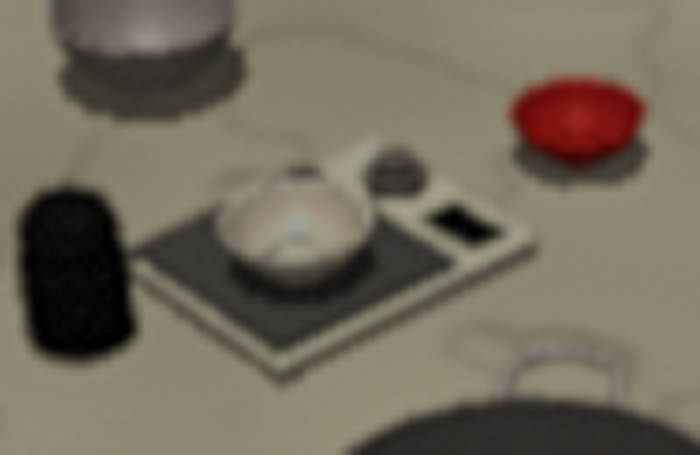

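The crops show the rim centred at about (253,199) and the button at about (347,379) in the top crop, with the rim at about (295,221) and the button at about (397,170) in the side crop.

```bash
python3 - <<'E'
from h import *
def T(u,v):return [320+(u+.5)/6-.5,180+(v+.5)/6-.5]
def S(u,v):return [190+(u+.5)/7-.5,150+(v+.5)/7-.5]
def tri(pt,ps):
    f=lambda X:np.r_[proj("top",X)[0]-pt,proj("side",X)[0]-ps]
    r=least_squares(f,[550,-300,30]);return r.x.round(1),r.fun.round(2)
print("rim",tri(T(253,199),S(295,221)), ray("top",T(253,199),56), ray("side",S(295,221),56))
print("btn",tri(T(348,379),S(397,168)), ray("top",T(348,379),28),ray("top",T(344,381),28),ray("side",S(397,168),28))
print("corners",[ray("top",T(*c),20).round(0)[:2].tolist() for c in((112,125),(372,78),(438,412),(178,462))])
for x in ([534.9,341.6,154],[534.9,341.6,0]): print(proj("top",x),proj("side",x))
I=np.hstack([cv2.resize(read_camera("top")[195:265,135:205],None,fx=5,fy=5),cv2.resize(read_camera("side")[225:295,315:385],None,fx=5,fy=5)])
for k,n,o in((0,"top",(135,195)),(350,"side",(315,225))):
  for p in rev([(27,0),(21,80),(21,136),(6,154)])+[534.9,341.6,0]:
    q=(proj(n,p)[0]-o)*5+2; cv2.circle(I,(int(q[0]+k),int(q[1])),1,(0,255,255),-1)
cv2.imwrite("pics/m1.png",I)
E
```

```text
rim (array([ 577.1, -296.1,   52.8]), array([ 0.19, -0.28,  0.42,  0.09])) [ 575.54896321 -294.86336015   56.        ] [ 580.29779637 -293.14321547   56.        ]
btn (array([ 479.7, -351.8,   27.6]), array([ 0.09, -0.12,  0.19,  0.04])) [ 479.24963192 -351.38566934   28.        ] [ 478.11893883 -349.10203337   28.        ] [ 480.56385253 -351.88829661   28.        ]
corners [[623.0, -222.0], [652.0, -371.0], [462.0, -404.0], [433.0, -256.0]]
[[162.77080307 218.09819732]] [[341.38889101 247.57829773]]
[[172.05447235 225.26613116]] [[336.84854927 283.3206812 ]]
```

View pics/m1.png

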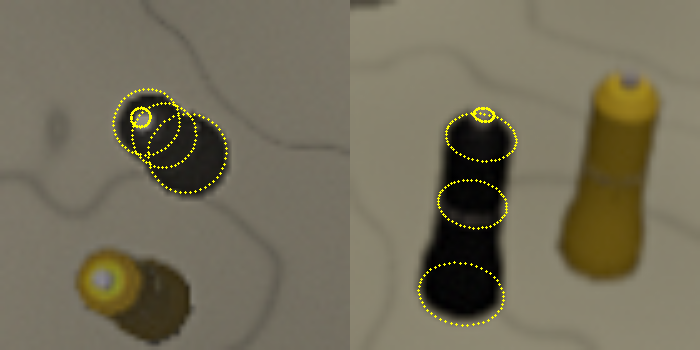

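Call:
move_arm --steps '[{"grip": 0, "tx": 1, "ty": 0.6, "tz": -0.5, "spin": 0}, {"grip": 0, "tx": 1, "ty": 0.6, "tz": -0.5, "spin": 0}, {"grip": 0, "tx": 1, "ty": 0.6, "tz": -0.5, "spin": 0}, {"grip": 0, "tx": 1, "ty": 0.6, "tz": -0.5, "spin": 0}, {"grip": 0, "tx": 1, "ty": 0.6, "tz": -0.5, "spin": 0}, {"grip": 0, "tx": 1, "ty": 0.6, "tz": -0.5, "spin": 0}, {"grip": 0, "tx": 1, "ty": 0.6, "tz": -0.5, "spin": 0}, {"grip": 0, "tx": 1, "ty": 0.6, "tz": -0.5, "spin": 0}]' --force 40

```text
t: 2.45
tool_pos: [343.1, -436.5, 130.9]
tool_rot: [3.117, 0.391, 0.0]
contact_force: [0.3, -0.5, -0.2]
grip_width: 0.0
```

Call:
move_arm --steps '[{"grip": 0, "tx": 0.91, "ty": 0.57, "tz": -0.2, "spin": 0}, {"grip": 0, "tx": 0.91, "ty": 0.57, "tz": -0.2, "spin": 0}, {"grip": 0, "tx": 0.91, "ty": 0.57, "tz": -0.2, "spin": 0}, {"grip": 0, "tx": 0.91, "ty": 0.57, "tz": -0.2, "spin": 0}, {"grip": 0, "tx": 0.91, "ty": 0.57, "tz": -0.2, "spin": 0}, {"grip": 0, "tx": 0.91, "ty": 0.57, "tz": -0.2, "spin": 0}, {"grip": 0, "tx": 0, "ty": 0, "tz": -1, "spin": 0}, {"grip": 0, "tx": 0, "ty": 0, "tz": -1, "spin": 0}]'

```text
t: 3.25
tool_pos: [480.1, -351.5, 51.4]
tool_rot: [3.115, 0.394, 0.002]
contact_force: [-0.1, 0.2, -0.4]
grip_width: -0.002
```

Call:
move_arm --steps '[{"grip": 0, "tx": 0, "ty": 0, "tz": 0, "spin": 0}]'

```text
t: 3.35
tool_pos: [476.9, -349.2, 47.7]
tool_rot: [-3.111, -0.392, 0.006]
contact_force: [-0.9, 0.3, 0.3]
grip_width: 0.001
```

Call:
move_arm --steps '[{"grip": 0, "tx": 0, "ty": 0, "tz": -0.2, "spin": 0}, {"grip": 0, "tx": 0, "ty": 0, "tz": -0.2, "spin": 0}, {"grip": 0, "tx": 0, "ty": 0, "tz": 0, "spin": 0}]'

```text
t: 3.65
tool_pos: [478.8, -352.1, 41.7]
tool_rot: [3.117, 0.391, 0.001]
contact_force: [0.4, 0.2, 0.0]
grip_width: 0.002
```

```bash
python3 - <<'E'
from h import *
I=read_camera("side"); J=read_camera("top"); o=get_obs(); print(o["tool_pos"],o["tool_rot"],o["contact_force"])
cv2.imwrite("pics/b1.png",np.hstack([cv2.resize(I[140:210,200:270],None,fx=5,fy=5),cv2.resize(J[195:265,335:405],None,fx=5,fy=5)]))
E
```

```text
[ 478.91553625 -352.20961206   42.08152733] [3.11618267e+00 3.90743606e-01 1.11356585e-03] [-0.15172156  0.33575272 -0.30545844]
```

View pics/b1.png

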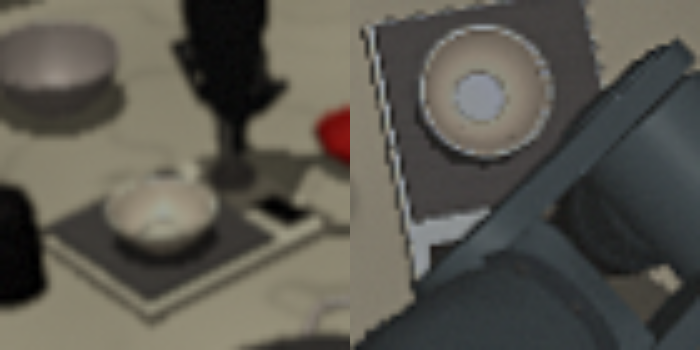

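The closed fingers are directly above the button, at side crop (235,165). Now I step down slowly.

Call:
move_arm --steps '[{"grip": 0, "tx": 0, "ty": 0, "tz": -0.2, "spin": 0}, {"grip": 0, "tx": 0, "ty": 0, "tz": -0.16, "spin": 0}, {"grip": 0, "tx": 0, "ty": 0, "tz": -0.08, "spin": 0}, {"grip": 0, "tx": 0, "ty": 0, "tz": 0, "spin": 0}, {"grip": 0, "tx": 0, "ty": 0, "tz": 0, "spin": 0}]'

```text
t: 4.25
tool_pos: [479.3, -352.5, 31.9]
tool_rot: [3.115, 0.391, 0.001]
contact_force: [-1.9, 1.3, 12.2]
grip_width: -0.005
```

Call:
move_arm --steps '[{"grip": 0, "tx": 0, "ty": 0, "tz": -0.04, "spin": 0}, {"grip": 0, "tx": 0, "ty": 0, "tz": 0, "spin": 0}, {"grip": 0, "tx": 0, "ty": 0, "tz": 0, "spin": 0}]'

```text
t: 4.55
tool_pos: [479.3, -352.5, 31.8]
tool_rot: [3.115, 0.392, 0.001]
contact_force: [-4.1, 4.0, 19.7]
grip_width: -0.001
```

Call:
move_arm --steps '[{"grip": 0, "tx": 0, "ty": 0, "tz": 0.08, "spin": 0}, {"grip": 0, "tx": 0, "ty": 0, "tz": 0, "spin": 0}]'

```text
t: 4.75
tool_pos: [479.2, -352.4, 32.3]
tool_rot: [3.115, 0.391, 0.002]
contact_force: [1.0, -1.1, 4.7]
grip_width: 0.002
```

Call:
move_arm --steps '[{"grip": 0, "tx": 0, "ty": 0, "tz": 0.06, "spin": 0}, {"grip": 0, "tx": 0, "ty": 0, "tz": 0, "spin": 0}]'

```text
t: 4.95
tool_pos: [479.2, -352.3, 33.2]
tool_rot: [3.116, 0.391, 0.001]
contact_force: [1.0, -2.1, 4.3]
grip_width: 0.003
```

Call:
move_arm --steps '[{"grip": 0, "tx": 0, "ty": 0, "tz": 0.06, "spin": 0}, {"grip": 0, "tx": 0, "ty": 0, "tz": 0, "spin": 0}]'

```text
t: 5.15
tool_pos: [478.7, -351.8, 34.3]
tool_rot: [3.117, 0.391, 0.0]
contact_force: [0.9, -1.7, 2.2]
grip_width: -0.001
```

Call:
move_arm --steps '[{"grip": 0, "tx": 0, "ty": 0, "tz": 0.08, "spin": 0}, {"grip": 0, "tx": 0, "ty": 0, "tz": 0, "spin": 0}]'

```text
t: 5.35
tool_pos: [478.3, -351.3, 36.1]
tool_rot: [-3.116, -0.391, 0.001]
contact_force: [0.8, -0.7, 1.7]
grip_width: 0.002
```

The button bottomed out (19.7 N at z=31.8) and showed a roughly 4→2 N spring profile on release. Next I retreat and go to the mill.

Call:
move_arm --steps '[{"grip": 0, "tx": 0, "ty": 0, "tz": 0.6, "spin": 0}, {"grip": 0, "tx": 0, "ty": 0, "tz": 1, "spin": 0}, {"grip": 0, "tx": 0, "ty": 0, "tz": 1, "spin": 0}, {"grip": 0, "tx": 0, "ty": 0, "tz": 1, "spin": 0}, {"grip": 0, "tx": 0, "ty": 0.5, "tz": 1, "spin": 0}, {"grip": 0, "tx": 0, "ty": 1, "tz": 1, "spin": 0}, {"grip": 0, "tx": 0, "ty": 1, "tz": 1, "spin": 0}, {"grip": 0, "tx": 0, "ty": 1, "tz": 1, "spin": 0}]'

```text
t: 6.15
tool_pos: [478.0, -262.7, 227.6]
tool_rot: [-3.116, -0.391, 0.001]
contact_force: [-0.0, -0.0, 0.1]
grip_width: 0.0
```

```bash
python3 - <<'E'
from h import *
I=read_camera("side");cv2.imwrite("pics/c1.png",cv2.resize(I[150:215,190:290],None,fx=5,fy=5)); 
for d in silhouettes("tare","side"): print(d["score"],d["pixel"])
E
```

```text
0.47 [337.3, 270.8]
```

Call:
move_arm --steps '[{"grip": 0.5, "tx": 0, "ty": 1, "tz": 0, "spin": 0}, {"grip": 1, "tx": 0, "ty": 1, "tz": 0, "spin": 0}, {"grip": 1, "tx": 0, "ty": 1, "tz": 0, "spin": 0}, {"grip": 1, "tx": 0, "ty": 1, "tz": 0, "spin": 0}, {"grip": 1, "tx": 0, "ty": 1, "tz": 0, "spin": 0}, {"grip": 1, "tx": 0, "ty": 1, "tz": 0, "spin": 0}, {"grip": 1, "tx": 0, "ty": 1, "tz": 0, "spin": 0}, {"grip": 1, "tx": 0, "ty": 1, "tz": 0, "spin": 0}]'

```text
t: 7.05
tool_pos: [478.0, -63.5, 225.6]
tool_rot: [-3.117, -0.391, 0.002]
contact_force: [0.1, -0.0, -0.4]
grip_width: 0.997
```

Call:
move_arm --steps '[{"grip": 1, "tx": 0.3, "ty": 1, "tz": 0, "spin": 0}, {"grip": 1, "tx": 0.3, "ty": 1, "tz": 0, "spin": 0}, {"grip": 1, "tx": 0.3, "ty": 1, "tz": 0, "spin": 0}, {"grip": 1, "tx": 0.3, "ty": 1, "tz": 0, "spin": 0}, {"grip": 1, "tx": 0.3, "ty": 1, "tz": 0, "spin": 0}, {"grip": 1, "tx": 0.3, "ty": 1, "tz": 0, "spin": 0}, {"grip": 1, "tx": 0.3, "ty": 1, "tz": 0, "spin": 0}, {"grip": 1, "tx": 0.2, "ty": 1, "tz": 0, "spin": 0}]'

```text
t: 7.85
tool_pos: [536.1, 136.3, 225.4]
tool_rot: [3.117, 0.391, -0.003]
contact_force: [-0.5, -0.4, 0.6]
grip_width: 1.001
```

Call:
move_arm --steps '[{"grip": 1, "tx": 0, "ty": 1, "tz": 0, "spin": 0}, {"grip": 1, "tx": 0, "ty": 1, "tz": 0, "spin": 0}, {"grip": 1, "tx": 0, "ty": 1, "tz": 0, "spin": 0}, {"grip": 1, "tx": 0, "ty": 1, "tz": 0, "spin": 0}, {"grip": 1, "tx": 0, "ty": 1, "tz": 0, "spin": 0}, {"grip": 1, "tx": 0, "ty": 1, "tz": 0, "spin": 0}, {"grip": 1, "tx": 0, "ty": 0.6, "tz": 0, "spin": 0}, {"grip": 1, "tx": 0, "ty": 0, "tz": 0, "spin": 0}]'

```text
t: 8.65
tool_pos: [535.7, 301.8, 225.5]
tool_rot: [3.117, 0.394, -0.002]
contact_force: [0.4, -0.6, -0.3]
grip_width: 1.001
```

Call:
move_arm --steps '[{"grip": 1, "tx": 0, "ty": 0, "tz": 0, "spin": 0}]'

```text
t: 8.75
tool_pos: [536.0, 300.1, 225.7]
tool_rot: [3.116, 0.392, -0.002]
contact_force: [0.3, -0.4, -0.5]
grip_width: 0.998
```

Call:
move_arm --steps '[{"grip": 1, "tx": -0.05, "ty": 0.8, "tz": 0, "spin": 0}, {"grip": 1, "tx": 0, "ty": 0.83, "tz": 0, "spin": 0}, {"grip": 1, "tx": 0, "ty": 0, "tz": -0.5, "spin": 0}, {"grip": 1, "tx": 0, "ty": 0, "tz": -1, "spin": 0}, {"grip": 1, "tx": 0, "ty": 0, "tz": -0.5, "spin": 0}, {"grip": 1, "tx": 0, "ty": 0, "tz": 0, "spin": 0}]'

```text
t: 9.35
tool_pos: [533.4, 339.6, 173.1]
tool_rot: [3.116, 0.389, -0.009]
contact_force: [0.1, -0.1, -0.2]
grip_width: 0.999
```

```bash
python3 - <<'E'
from h import *
I=read_camera("side"); J=read_camera("top"); o=get_obs(); print(o["tool_pos"],o["tool_rot"],o["contact_force"])
cv2.imwrite("pics/d1.png",np.hstack([cv2.resize(I[205:295,300:390],None,fx=4,fy=4),cv2.resize(J[180:270,125:215],None,fx=4,fy=4)]))
E
```

```text
[535.12054083 340.71969042 176.26237245] [ 3.11697340e+00  3.89887170e-01 -8.80057546e-04] [-0.4525603   0.47344414  0.4487697 ]
```

View pics/d1.png

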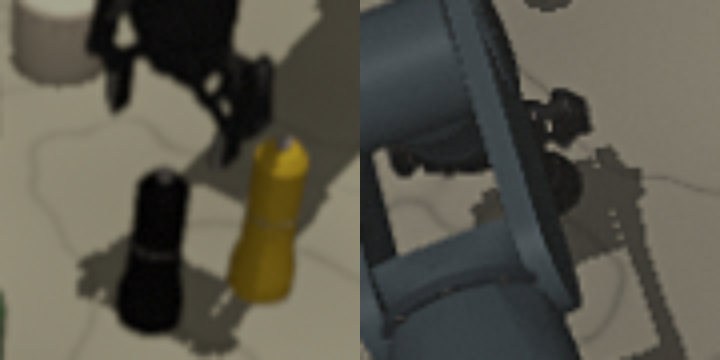

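The fingers straddle the black mill and stay clear of the yellow one. I descend and grip.

Call:
move_arm --steps '[{"grip": 1, "tx": 0, "ty": 0, "tz": -0.6, "spin": 0}, {"grip": 1, "tx": 0, "ty": 0, "tz": -0.6, "spin": 0}, {"grip": 1, "tx": 0, "ty": 0, "tz": -0.6, "spin": 0}, {"grip": 1, "tx": 0, "ty": 0, "tz": -0.6, "spin": 0}, {"grip": 1, "tx": 0, "ty": 0, "tz": -0.6, "spin": 0}, {"grip": 1, "tx": 0, "ty": 0, "tz": -0.5, "spin": 0}, {"grip": 1, "tx": 0, "ty": 0, "tz": 0, "spin": 0}, {"grip": 1, "tx": 0, "ty": 0, "tz": 0, "spin": 0}]'

```text
t: 10.25
tool_pos: [534.9, 341.6, 88.5]
tool_rot: [3.117, 0.391, -0.001]
contact_force: [-0.4, -0.5, -0.1]
grip_width: 0.998
```

Call:
move_arm --steps '[{"grip": 0.62, "tx": 0, "ty": 0, "tz": 0, "spin": 0}, {"grip": 0.56, "tx": 0, "ty": 0, "tz": 0, "spin": 0}, {"grip": 0.5, "tx": 0, "ty": 0, "tz": 0, "spin": 0}, {"grip": 0.45, "tx": 0, "ty": 0, "tz": 0, "spin": 0}, {"grip": 0.4, "tx": 0, "ty": 0, "tz": 0, "spin": 0}, {"grip": 0.2, "tx": 0, "ty": 0, "tz": 0, "spin": 0}, {"grip": 0, "tx": 0, "ty": 0, "tz": 0, "spin": 0}, {"grip": 0, "tx": 0, "ty": 0, "tz": 0, "spin": 0}]' --force 40

```text
t: 11.05
tool_pos: [535.7, 341.7, 89.8]
tool_rot: [-3.117, -0.391, -0.003]
contact_force: [0.1, -1.0, 4.9]
grip_width: 0.483
```

Call:
move_arm --steps '[{"grip": 0, "tx": 0, "ty": 0, "tz": 0.2, "spin": 0}, {"grip": 0, "tx": 0, "ty": 0, "tz": 0.4, "spin": 0}, {"grip": 0, "tx": 0, "ty": 0, "tz": 0.6, "spin": 0}, {"grip": 0, "tx": 0, "ty": 0, "tz": 0.8, "spin": 0}, {"grip": 0, "tx": 0, "ty": 0, "tz": 0.8, "spin": 0}, {"grip": 0, "tx": 0, "ty": 0, "tz": 0.8, "spin": 0}, {"grip": 0, "tx": 0, "ty": 0, "tz": 0.8, "spin": 0}, {"grip": 0, "tx": 0, "ty": 0, "tz": 0.8, "spin": 0}]' --force 60

```text
t: 11.85
tool_pos: [534.7, 341.6, 220.6]
tool_rot: [-3.117, -0.391, -0.0]
contact_force: [0.6, -0.5, -3.2]
grip_width: 0.478
```

Call:
move_arm --steps '[{"grip": 0, "tx": 0, "ty": 0, "tz": 0.6, "spin": 0}, {"grip": 0, "tx": 0, "ty": 0, "tz": 0.4, "spin": 0}, {"grip": 0, "tx": 0, "ty": -0.2, "tz": 0, "spin": 0}, {"grip": 0, "tx": 0, "ty": -0.3, "tz": 0, "spin": 0}, {"grip": 0, "tx": 0, "ty": -0.5, "tz": 0, "spin": 0}, {"grip": 0, "tx": 0, "ty": -0.6, "tz": 0, "spin": 0}, {"grip": 0, "tx": 0, "ty": -0.6, "tz": 0, "spin": 0}, {"grip": 0, "tx": 0, "ty": -0.6, "tz": 0, "spin": 0}]'

```text
t: 12.65
tool_pos: [534.8, 269.8, 243.4]
tool_rot: [3.117, 0.39, -0.001]
contact_force: [1.0, -0.5, -2.9]
grip_width: 0.481
```

```bash
python3 - <<'E'
from h import *
I=read_camera("side"); o=get_obs(); print(o["tool_pos"],o["tool_rot"],o["contact_force"],o["grip_width"])
cv2.imwrite("pics/e1.png",cv2.resize(I[130:300,200:400],None,fx=3.5,fy=3.5))
E
```

```text
[535.1195711  267.72793047 243.54410137] [ 3.11557028e+00  3.88292309e-01 -1.12712775e-03] [ 0.08038307 -0.88837965 -3.22608384] 0.4792561813567267
```

View pics/e1.png

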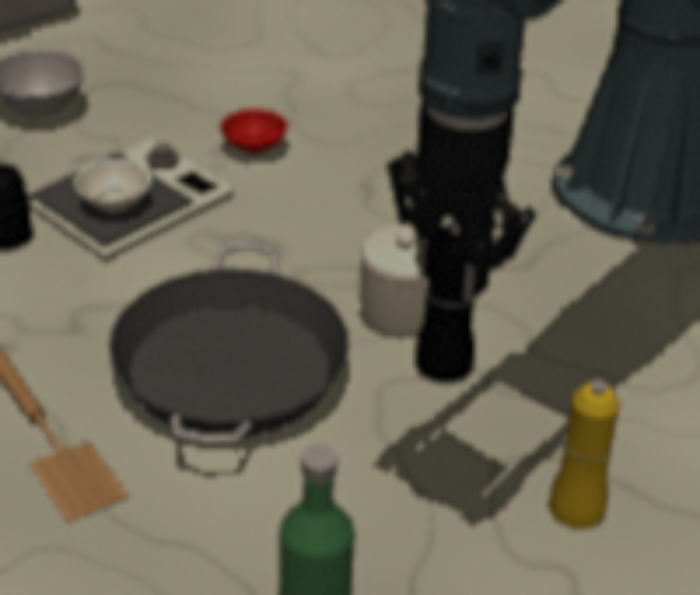

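The mill hangs upright with its foot at crop (445,365), and the bowl, pan and keeper are undisturbed. I carry it across.

Call:
move_arm --steps '[{"grip": 0, "tx": 0.1, "ty": -0.6, "tz": 0, "spin": 0}, {"grip": 0, "tx": 0.1, "ty": -0.8, "tz": 0, "spin": 0}, {"grip": 0, "tx": 0.1, "ty": -0.8, "tz": 0, "spin": 0}, {"grip": 0, "tx": 0.1, "ty": -0.8, "tz": 0, "spin": 0}, {"grip": 0, "tx": 0.1, "ty": -0.8, "tz": 0, "spin": 0}, {"grip": 0, "tx": 0.1, "ty": -0.8, "tz": 0, "spin": 0}, {"grip": 0, "tx": 0.1, "ty": -0.8, "tz": 0, "spin": 0}, {"grip": 0, "tx": 0.1, "ty": -0.8, "tz": 0, "spin": 0}]'

```text
t: 13.5
tool_pos: [555.0, 115.0, 243.9]
tool_rot: [3.117, 0.391, 0.001]
contact_force: [-0.6, -0.0, -2.3]
grip_width: 0.477
```

Call:
move_arm --steps '[{"grip": 0, "tx": 0.1, "ty": -0.8, "tz": 0, "spin": 0}, {"grip": 0, "tx": 0.1, "ty": -0.8, "tz": 0, "spin": 0}, {"grip": 0, "tx": 0.1, "ty": -0.8, "tz": 0, "spin": 0}, {"grip": 0, "tx": 0.1, "ty": -0.8, "tz": 0, "spin": 0}, {"grip": 0, "tx": 0.1, "ty": -0.8, "tz": 0, "spin": 0}, {"grip": 0, "tx": 0.1, "ty": -0.8, "tz": 0, "spin": 0}, {"grip": 0, "tx": 0.1, "ty": -0.8, "tz": 0, "spin": 0}, {"grip": 0, "tx": 0.1, "ty": -0.8, "tz": 0, "spin": 0}]'

```text
t: 14.3
tool_pos: [574.8, -45.0, 243.9]
tool_rot: [3.117, 0.391, 0.0]
contact_force: [-1.0, -0.4, -3.0]
grip_width: 0.479
```

Call:
move_arm --steps '[{"grip": 0, "tx": 0, "ty": -0.8, "tz": 0, "spin": 0}, {"grip": 0, "tx": 0, "ty": -0.8, "tz": 0, "spin": 0}, {"grip": 0, "tx": 0, "ty": -0.8, "tz": 0, "spin": 0}, {"grip": 0, "tx": 0, "ty": -0.8, "tz": 0, "spin": 0}, {"grip": 0, "tx": 0, "ty": -0.8, "tz": 0, "spin": 0}, {"grip": 0, "tx": 0, "ty": -0.8, "tz": 0, "spin": 0}, {"grip": 0, "tx": 0, "ty": -0.8, "tz": 0, "spin": 0}, {"grip": 0, "tx": 0, "ty": -0.8, "tz": 0, "spin": 0}]'

```text
t: 15.1
tool_pos: [574.6, -205.0, 243.9]
tool_rot: [3.117, 0.391, 0.0]
contact_force: [-0.4, 0.5, -2.3]
grip_width: 0.476
```

Call:
move_arm --steps '[{"grip": 0, "tx": 0, "ty": -0.8, "tz": 0, "spin": 0}, {"grip": 0, "tx": 0, "ty": -0.8, "tz": 0, "spin": 0}, {"grip": 0, "tx": 0, "ty": -0.6, "tz": 0, "spin": 0}, {"grip": 0, "tx": 0, "ty": -0.4, "tz": 0, "spin": 0}, {"grip": 0, "tx": 0, "ty": -0.2, "tz": 0, "spin": 0}, {"grip": 0, "tx": 0, "ty": 0, "tz": 0, "spin": 0}, {"grip": 0, "tx": 0, "ty": 0, "tz": 0, "spin": 0}]'

```text
t: 15.8
tool_pos: [575.0, -272.8, 243.7]
tool_rot: [-3.117, -0.392, 0.0]
contact_force: [-0.1, -0.0, -2.3]
grip_width: 0.474
```

Call:
move_arm --steps '[{"grip": 0, "tx": 0.08, "ty": -0.3, "tz": 0, "spin": 0}, {"grip": 0, "tx": 0, "ty": -0.4, "tz": 0, "spin": 0}, {"grip": 0, "tx": 0, "ty": -0.2, "tz": -0.3, "spin": 0}, {"grip": 0, "tx": 0, "ty": 0, "tz": -0.6, "spin": 0}, {"grip": 0, "tx": 0, "ty": 0, "tz": -0.7, "spin": 0}, {"grip": 0, "tx": 0, "ty": 0, "tz": -0.6, "spin": 0}, {"grip": 0, "tx": 0, "ty": 0, "tz": -0.4, "spin": 0}, {"grip": 0, "tx": 0, "ty": 0, "tz": 0, "spin": 0}]'

```text
t: 16.6
tool_pos: [575.7, -295.0, 176.0]
tool_rot: [-3.114, -0.391, 0.005]
contact_force: [-0.4, -0.1, -3.2]
grip_width: 0.48
```

```bash
cat > chk.py <<'E'
from h import *
import sys
I=read_camera("side"); J=read_camera("top"); o=get_obs(); print(o["t"],o["tool_pos"],o["tool_rot"],o["contact_force"],o["grip_width"])
A=cv2.resize(I[120:210,190:280],None,fx=6,fy=6,interpolation=cv2.INTER_CUBIC)
def dots(P,col):
  for p in P:
    q=(proj("side",p)[0]-(190,120))*6+2.5; cv2.circle(A,(int(q[0]),int(q[1])),1,col,-1)
x,y,z=o["tool_pos"]
dots(rev([(45,56)])+[577,-295,0],(0,255,0)); dots(rev([(27,z-89)])+[x,y,0],(0,255,255))
cv2.imwrite(sys.argv[1],A)
for n in CM:
  for th in("mill_center","bowl_rim"):
    for d in silhouettes(th,n)[:3]: print(n,th,round(d["score"],2),d["pixel"],d["pixels"].sum())
E
python3 chk.py pics/f1.png
```

```text
16.7 [ 577.01862708 -295.89625223  178.73957705] [-3.11702450e+00 -3.91503618e-01  7.42583245e-05] [ 0.01760392  0.59970134 -1.44144094] 0.4804788629734207
side mill_center 0.86 [227.4, 165.1] 333
side mill_center 0.74 [368.3, 265.1] 609
side bowl_rim 0.72 [232.8, 179.9] 221
side bowl_rim 0.63 [274.1, 167.0] 171
side bowl_rim 0.21 [291.5, 293.5] 1034
top mill_center 0.63 [370.0, 212.9] 74
top bowl_rim 0.68 [267.4, 203.7] 4370
top bowl_rim 0.59 [376.1, 280.4] 612
```

View pics/f1.png

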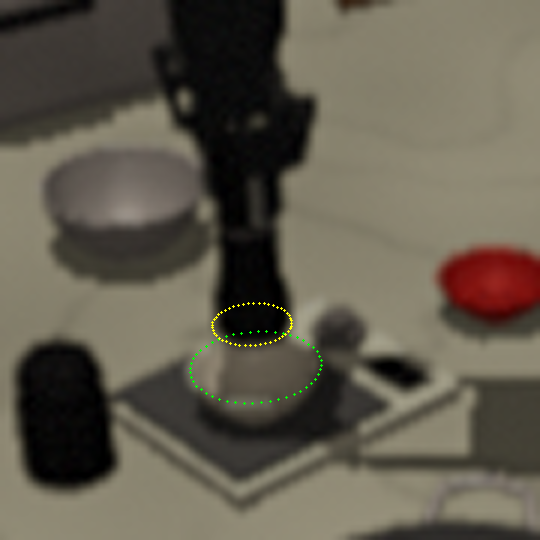

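The drawn foot (yellow, centre (252,325)) matches the mill's edge, and the drawn rim (green) matches the bowl. I lower about 13 mm.

Call:
move_arm --steps '[{"grip": 0, "tx": 0, "ty": 0.02, "tz": -0.2, "spin": 0}, {"grip": 0, "tx": 0, "ty": 0, "tz": -0.2, "spin": 0}, {"grip": 0, "tx": 0, "ty": 0, "tz": -0.12, "spin": 0}, {"grip": 0, "tx": 0, "ty": 0, "tz": 0, "spin": 0}, {"grip": 0, "tx": 0, "ty": 0, "tz": 0, "spin": 0}, {"grip": 0, "tx": 0, "ty": 0, "tz": 0, "spin": 0}, {"grip": 0, "tx": 0, "ty": 0, "tz": 0, "spin": 0}, {"grip": 0, "tx": 0, "ty": 0, "tz": 0, "spin": 0}]'

```text
t: 17.7
tool_pos: [577.0, -295.5, 166.0]
tool_rot: [3.117, 0.391, 0.0]
contact_force: [-0.2, -0.5, -2.2]
grip_width: 0.478
```

```bash
python3 chk.py pics/g1.png
```

```text
17.8 [ 576.96745594 -295.43355558  165.90858816] [3.11697301e+00 3.91403222e-01 2.37238542e-04] [ 0.58835974 -0.14675111 -2.63725527] 0.47886228290899024
side mill_center 0.75 [227.0, 168.3] 314
side mill_center 0.68 [367.0, 264.3] 628
side bowl_rim 0.78 [274.5, 167.8] 163
side bowl_rim 0.74 [231.2, 182.7] 162
top mill_center 0.52 [163.8, 250.9] 281
top bowl_rim 0.91 [374.4, 281.3] 541
```

View pics/g1.png

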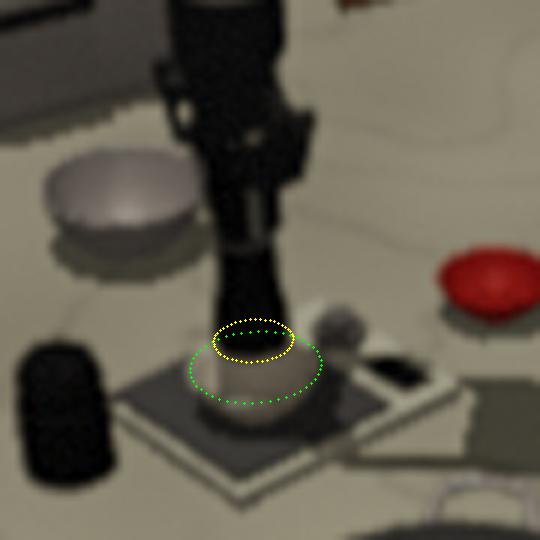

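```bash
python3 - <<'E'
from h import *
I=read_camera("side").astype(int).sum(2); o=get_obs(); x,y,z=o["tool_pos"]
for r in range(168,190): print(r,I[r,224:242])
for f in(z-89,z-84): 
    q=proj("side",rev([(27,f)])+[x,y,0]); print(q.min(0),q.max(0))
E
```

```text
168 [364 289 146  25   9  10  16  18  27  11  15  10 120 279 369 385 380 379]
169 [365 257 112  13   7  13  15  13  14  23   9   5  68 223 360 386 384 390]
170 [374 243  84  14  13  19  20  19  16  21  11   0  14 167 334 388 405 422]
171 [382 241  71   0  14  19  21  18  24  18  14  18   1 125 296 402 434 452]
172 [379 234  64   2  10  15  16  10  12  20  21  17   0  98 285 423 454 452]
173 [369 229  68   0  17  18  20  22  11  17  13   6   4  97 289 430 457 428]
174 [346 221  63  13  16  20  17  21  14  15  15  17   2 102 290 433 451 386]
175 [335 214  71   6  10  12  18  18  17  24  11  10   1  95 284 427 448 371]
176 [355 244  90  17   8  16   6  20  12  12  14   4   2  93 258 388 429 390]
177 [399 306 151  38   5   3   6   4  15   5  10  23  39 123 225 306 356 362]
178 [411 355 217 100  54  48  29  34  33  39  68 102 125 185 232 249 264 256]
179 [377 355 265 182 150 136 125 114 117 125 169 195 210 238 249 239 232 222]
180 [358 362 287 238 226 221 210 214 211 216 244 257 253 252 247 239 229 223]
181 [360 368 290 248 248 254 254 259 261 256 263 261 255 249 240 236 222 207]
182 [367 374 291 240 246 255 256 261 263 260 256 255 252 247 238 229 217 191]
183 [366 377 291 241 241 247 253 256 264 259 254 252 244 240 232 224 216 191]
184 [343 372 285 229 230 236 244 247 252 250 244 242 239 231 220 219 206 163]
185 [280 317 255 217 228 239 239 238 234 232 229 219 220 220 211 208 182 119]
186 [195 226 214 233 273 285 285 277 249 247 231 212 205 215 207 178 135  90]
187 [120 158 185 243 289 301 300 290 252 250 234 212 199 193 170 125  81  74]
188 [ 76 104 135 177 212 228 230 228 215 213 212 197 173 156 122  84  67  72]
189 [ 66  69  80 103 136 161 175 184 187 179 176 163 123  91  78  65  70  69]
[225.26531093 172.86272133] [238.48659029 179.97279455]
[225.17798403 171.83310401] [238.42230778 178.92945796]
```

The foot edge matches the model to about 0.7 px, the same bias the mill showed standing on the counter. I hand in.

```bash
python3 -c "
from rig import *
print(finish_job()); o=get_obs(); print(o['t'],o['tool_pos'],o['grip_width'])"
```

```text
the job is handed in; nothing more can be done
None
the job is handed in; nothing more can be done
```

I pressed the tare button first, then carried the pepper mill over, and handed the job in at about 18 s with the mill held above the white bowl. `finish_job` reports no verdict.

- **Tare button:** It went down to a hard stop at 19.7 N, well past the 4 N needed. As I backed off, the force fell steadily from 4.7 to 1.7 N, and the last picture shows the button looking normal. The network did not find the button in the side view, so the spring-back rests on those forces and the picture.
- **Mill:** I gripped it on the neck at about 41 mm opening, raised the foot to about 154 mm, and crossed well above the pan and keeper. It hangs upright.
- **Final position:** The tool is at (577.0, -295.4, 165.9). The bowl centre measured about (577, -295), so the mill is centred. The foot is about 77 mm up, roughly 2 cm above the rim.
- **Disagreements:** In the side view the foot edge showed about 0.7 px (about 3 mm) above the model, much like the bias seen when the mill stood on the counter. The mill sits about 2 mm to one side of the bowl in that view. Both are close to the calibration error, so I left them uncorrected.
- **Surroundings:** The bowl, scale, salt mill and nearby bowls are unmoved in the last picture. The arm hid the bowl from the top camera at the end, so that view could not confirm it.

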